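# Reset the tube mixer and its turns counter after a run

## Task

The mixing run is over, so get the tube mixer ready for the next one: first bring its speed lever back into line with the brass idle pointer and let go of it, and then turn the bar-shaped reset knob on the sloping counter box anticlockwise until it is fully back at its zero stop, and let go. Leave the idle pointer and the round preset knob as they are set, and do not push away or knock over anything standing about.

Things in the scene. Friction and masses are not known exactly. Their poses are not given: they have to be found in the camera images.
- mixer: tube roller mixer, fixed to the desk: white housing 190 x 120 mm, deck 60 mm above the desk, three dark rollers (tops 87 mm, end plates 89 mm above the desk) on the rear half and the speed lever on the front half. Origin on the desk under the middle (housing from 100 mm in front of it to 90 mm behind it); x points to its back (away from the robot at yaw 0), y to its left, z up
- lever_pivot (a point): the lever's pivot, fixed in the mixer, on the deck's surface (60 mm up), 35 mm in front of the mixer's origin; axes those of the mixer
- speed_lever (a joint): angle of the speed lever, a 9 mm rod with a black ball on its end, hinged about the mixer's y axis through lever_pivot: 0 = upright, positive = leaning to the mixer's back (+x), stops at -0.85 and 0.95; it stays where it is left (friction, about 1.5 N at the ball)
- lever_ball (a point): centre of the lever's black ball, 26 mm in diameter, 100 mm from the pivot; its z axis points along the lever outward from the pivot, its y axis is the hinge axis
- idle_pointer (a joint): angle of the idle pointer, a flat brass arrow on the same axis as the lever, counted like the lever's angle: the lever is in line with the pointer when both angles are equal. It is stiff and is to stay as set
- idle_tip (a point): tip of the idle pointer, 60 mm from the pivot and 30 mm to the left (+y) of the lever's plane, beside a round aluminium scale of 50 mm radius that stands 23 to 27 mm left of the lever's plane; its z axis points along the pointer outward, like lever_ball's z along the lever
- counter: turns counter, fixed to the desk: grey box 110 mm deep, 150 mm wide, with a panel that faces the robot and slopes 26 degrees from level (30 mm high at the front, 74 mm at the back). Origin on the desk under the middle; x points to its back, y to its left, z up
- reset_knob (a joint): angle of the reset knob on the left (+y) half of the panel: a black bar 12 mm wide, 42 mm long, top 34 mm above the panel, with a pointed nose, on a 44 mm skirt 5 mm high. 0 = nose up the slope, at the zero stop (hard); grows clockwise seen from in front; far stop 4.4. Turn it anticlockwise to come back to 0. Friction 0.06 N m, no spring
- reset_grip (a point): point on the reset knob's axis, 26 mm above the panel, where the bar is gripped; z points out of the panel along the axis (26 degrees from vertical, towards the robot), x along the bar to its nose, y across its width; turns with the knob. The stop stud stands 3.5 mm proud of the panel, 34 mm up the slope from the axis
- preset_knob (a joint): angle of the round preset knob on the right half of the panel, to be left as it is
- preset_mark (a point): mark on the round preset knob's top, 11 mm from its axis; the knob is 26 mm in diameter, 16 mm proud of the panel, its axis 75 mm to the right of the reset knob's axis and 12 mm further down the slope
- microscope: standing microscope, fixed at the back of the desk between the two machines, 400 mm tall; origin under its middle. Its eyepieces, 345 to 400 mm up, reach 136 mm from the origin towards the robot, its base 78 mm; it is 140 mm wide. The hand cannot pass over it, so it goes round in front
- centrifuge: bench centrifuge, fixed on the left of the desk: housing 275 x 235 mm, 144 mm tall; origin under its middle
- specimen_cup: lidded specimen cup, 66 mm across, 77 mm tall; loose, to be left alone; origin under its centre
- capillary_jar: slim upright jar, 26 mm across, 97 mm tall; loose, to be left alone; origin under its centre
- beaker: small clear beaker, 48 mm across, 58 mm tall; loose, to be left alone; origin under its centre
- label_roll: flat roll of labels, 52 mm across, 25 mm tall; loose, to be left alone; origin under its centre
- stamp: wooden hand stamp, 23 x 50 mm, 56 mm tall; loose, to be left alone; origin under its centre
- timer: small table timer, 58 x 64 mm, 22 mm tall; loose, to be left alone; origin under its centre

How it is judged (in metres and radians):
On the way, in this order (a step that is already met when the one before it is completed fails the run):
1. the speed lever is in line with the idle pointer (within 4 degrees) and released, before the reset knob is brought to zero (angle between the z axis of lever_ball and the z axis of idle_tip, either way round below 0.07 rad and contact force between the fingers and mixer below 0.1 N), for 0.2 s.
2. the reset knob is turned back to its zero stop (within 4.5 degrees) (value of joint reset_knob below 0.08 rad and angle between the z axis of lever_ball and the z axis of idle_tip, either way round below 0.07 rad), for 0.2 s.
At the end, for the whole second after the job is handed in: Lever in line with the idle pointer within 0.07 rad (4 degrees), reset knob within 0.08 rad of its zero stop; idle pointer's tip moved under 6 mm, preset knob under 0.3 rad (3 mm at its mark); every bystander upright, moved under 25 mm (all of step 2 and distance of idle_tip from where it was at the start of the episode below 0.006 m and distance of preset_mark from where it was at the start of the episode below 0.003 m and distance of each of specimen_cup, capillary_jar, beaker, label_roll, stamp, timer from where it was at the start of the episode below 0.025 m and angle between each of specimen_cup, capillary_jar, beaker, label_roll, stamp, timer's own z axis and vertical below 0.5 rad); the robot touches nothing.
It fails at once if something standing about is pushed away by more than 25 mm or tipped over (distance of any of specimen_cup, capillary_jar, beaker, label_roll, stamp, timer from where it was at the start of the episode above 0.025 m or angle between any of specimen_cup, capillary_jar, beaker, label_roll, stamp, timer's own z axis and vertical above 0.5 rad).
It fails at once if the idle pointer's tip is moved by more than 6 mm (distance of idle_tip from where it was at the start of the episode above 0.006 m).
It fails at once if the preset knob is turned by more than 0.3 rad (distance of preset_mark from where it was at the start of the episode above 0.003 m).
It also fails if it takes over 72 s, if anything falls off the work surface, if the arm or the gripper's body presses on something with over 40 N, if the wrist force passes 120 N, or if a joint passes its speed limit or range.

## Robot

A 6-joint arm with a two-finger parallel gripper is mounted at the origin on a cart in front of the work surface, level with it; the furniture and walls round the work are solid. World frame = base frame: x ahead of the robot, y to its left, z up, the work surface at z = 0. Lengths are in mm, angles in degrees, forces in N, time in s.
With the tool pointing down it reaches from about 275 to 975 mm from the base axis. Payload 8.4 kg.
Tool frame: the origin (TCP) lies midway between the tips of the shut fingers; the grasp point (between the pads) lies 19 mm behind it; z points along the fingers, y is the line along which they close (so a half turn about z gives the same grasp; the last joint's range is limited). The gripper opens to 92 mm and grips with 3 to 60 N. Pads are 20 mm wide; open, the fingers measure 128 mm over their backs; the gripper's body (75 mm by 189 mm) begins 69 mm behind the grasp point.
Start: joints at [63.747, 20.225, 93.587, -0, 66.188, -0.138], TCP at [275.112, 561.196, 214.583] pointing down, gripper open.
Joint ranges: [-150.9, 150.9], [-52.94, 120.26], [3.33, 152.33], [-74.26, 254.26], [0, 154.13], [-172.89, 172.89]. Speed limits (degrees/s): [127.2, 127.2, 159.86, 180, 180, 180].

## Interface

Orientations are given as a 3x3 rotation matrix whose columns are the frame's x, y, z axes.
In Python, from rig import env, fingers, inverse_kinematics, imaging gives the robot as it stands. Calls block until the motion is done:
- env.move_to(position, orientation): joint-space move of the TCP to a pose.
- env.move_linear(position, orientation=None, vel=150): straight line of the TCP; orientation=None keeps the orientation; vel is the mean speed in mm/s.
- env.set_joints(angles): joint-space move.
- fingers.grip(opening, strength=None): opening from 0.0 (shut) to 1.0 (fully open); strength is the grip in N (None keeps the last); returns when the fingers have stopped.
- env.dwell(seconds).
- inverse_kinematics(position, orientation): joint angles nearest the present ones, or None.
- env.state(): the state.
- imaging.capture(name): name is "scene" or "side" or "wrist"; returns the picture (420x560x3 uint8, red, green, blue); there is no depth.
- imaging.camera_info(name): a dict with "K" (3x3 intrinsics, pixels), "origin" and "orientation" of the camera in the world; the wrist camera has in their place "hand_eye" (4x4, takes a point from camera to tool coordinates, whose origin is the TCP and whose axes are the flange's). Camera axes: x right, y down, z forward; pixel columns grow to the right and rows downward; lengths in mm; the calibration is good to about 2 mm. A picture is of the moment at which its call begins: read the wrist's pose just before it. camera_info takes no time and is no camera call.
A pose or a line that the arm cannot do raises env.Unreachable and nothing moves.
- env.sign_off(): hands the job in; it is judged then, once.
Trained networks look in the newest picture that a camera, given by its name, has taken for a name from the list of things; names that differ only in an ending like _2 or _b are one class to them, and where a whole thing is asked for, a point or a joint stands for the part that bears it (a point fixed in the world has none). Each returns a list of dicts, best first, with "score" (0 to 1); they miss things now and then, are a little off and sometimes report something else, mostly with a low value. They report only what shows in the picture. A call takes as long as a camera call.
- imaging.look_for(name, camera): "position" ([column, row] in pixels, amid what is visible of it).
The state is a dict: "time_s": time; "joint_pos": joint angles; "qd": joint speeds; "tau": joint torques, N m; "position": TCP position; "orientation": TCP orientation; "wrist_force": force on the tool from outside, world axes, zero at the start; "torque": the same for the moment, N m; "grip_width": opening from 0.0 (shut) to 1.0 (fully open); "grip_force": force on a finger pad.
Only numpy, scipy, OpenCV 4.12 (cv2) and the standard library are available. Lean on these libraries where they do the work, as an engineer would, in place of code of your own. Each camera call takes 0.05 s, during which the arm holds its last target. There are 200 camera calls.

## Working session

There is one attempt and no reset: what is moved stays moved. The work goes in short steps, each a Python script; the robot and the scene stay as the last script left them, time stands still between calls to the robot, and variables do not carry over. Pictures are saved under pics/ and viewed, at most 10 in all, crops included, and the job is handed in when it is done.

```bash
mkdir -p pics; ls; python3 - <<'E'
from rig import env, fingers, inverse_kinematics, imaging
import cv2, numpy as np
names="mixer lever_pivot lever_ball speed_lever idle_tip idle_pointer counter reset_knob reset_grip preset_knob preset_mark microscope specimen_cup capillary_jar beaker label_roll stamp timer".split()
for c in ("scene","side","wrist"):
    im=imaging.capture(c); cv2.imwrite(f"pics/{c}0.png",im[:,:,::-1])
    i=imaging.camera_info(c); print(c,{k:np.round(v,3).tolist() for k,v in i.items() if k!='name' and not isinstance(v,str)})
    for n in names:
        r=imaging.look_for(n,c)[:2]
        print(n,[(np.round(d["position"],1).tolist(),round(d["score"],2)) for d in r])
print(env.state()["time_s"])
E
```

```text
pics
rig.py
scene {'K': [[408.275, 0.0, 278.355], [0.0, 408.275, 206.356], [0.0, 0.0, 1.0]], 'origin': [128.346, -803.257, 987.164], 'orientation': [[0.891, -0.312, 0.331], [-0.455, -0.618, 0.641], [0.005, -0.721, -0.693]]}
mixer [([323.3, 263.1], 0.59)]
lever_pivot [([319.8, 264.3], 0.86), ([325.3, 246.2], 0.34)]
lever_ball [([320.2, 251.1], 0.74)]
speed_lever [([327.4, 250.7], 0.78)]
idle_tip []
idle_pointer []
counter [([248.4, 191.4], 0.75)]
reset_knob [([265.0, 235.7], 0.47)]
reset_grip [([240.2, 181.5], 0.42)]
preset_knob [([318.7, 264.2], 0.63), ([246.8, 194.4], 0.59)]
preset_mark [([334.4, 288.7], 0.52), ([245.9, 196.5], 0.39)]
microscope [([247.8, 192.7], 0.33)]
specimen_cup [([223.1, 207.2], 0.78), ([241.8, 181.4], 0.43)]
capillary_jar [([336.9, 288.1], 0.75)]
beaker [([267.7, 234.1], 0.6)]
label_roll [([229.9, 254.5], 0.71)]
stamp [([247.2, 193.6], 0.5), ([344.6, 356.5], 0.48)]
timer []
side {'K': [[420.291, 0.0, 283.258], [0.0, 420.291, 204.105], [0.0, 0.0, 1.0]], 'origin': [-115.798, -665.659, 1187.348], 'orientation': [[0.716, -0.528, 0.456], [-0.698, -0.533, 0.478], [-
[... 438 characters left out ...]
263.7], 0.26)]
specimen_cup []
capillary_jar [([360.0, 264.3], 0.63)]
beaker [([279.6, 235.2], 0.52)]
label_roll [([231.3, 219.5], 0.65), ([256.4, 258.3], 0.47)]
stamp [([383.2, 322.2], 0.68)]
timer [([273.8, 168.4], 0.73)]
wrist {'K': [[303.233, 0.0, 280.194], [0.0, 303.233, 211.953], [0.0, 0.0, 1.0]], 'hand_eye': [[-0.001, -0.962, -0.273, 76.53], [1.0, -0.001, -0.0, -0.023], [0.0, -0.273, 0.962, -168.511], [0.0, 0.0, 0.0, 1.0]]}
mixer []
lever_pivot []
lever_ball []
speed_lever []
idle_tip []
idle_pointer []
counter [([162.6, 392.4], 0.56)]
reset_knob []
reset_grip []
preset_knob []
preset_mark []
microscope []
specimen_cup []
capillary_jar []
beaker []
label_roll []
stamp []
timer []
2.85
```

View pics/scene0.png

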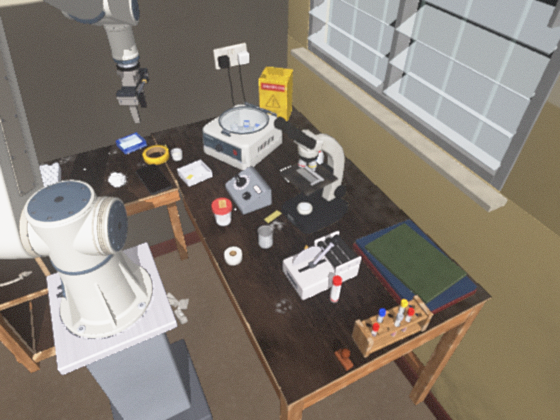

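View pics/side0.png

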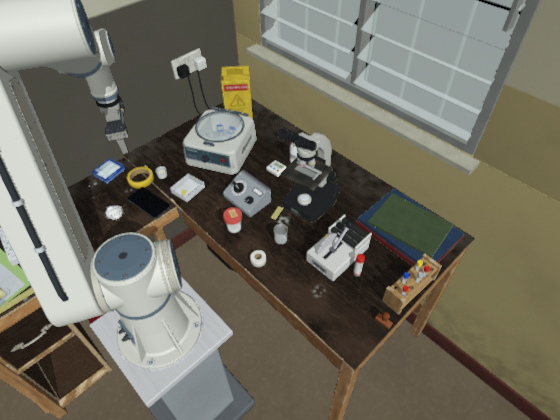

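The scene view shows the mixer at about (322,265) and the counter at (248,190). The cup is at (222,210), beaker (266,236), label roll (233,255), jar (336,288), stamp (345,357) and microscope (315,180). The side view agrees with this. I'll triangulate next.

```bash
cat > h.py <<'E'
from rig import env, fingers, inverse_kinematics, imaging
import cv2, numpy as np
def cam(name, st=None):
    i=imaging.camera_info(name); K=np.array(i["K"])
    if name=="wrist":
        T=np.array(i["hand_eye"]); R=np.array(st["orientation"])
        return K, np.array(st["position"])+R@T[:3,3], R@T[:3,:3]
    return K, np.array(i["origin"]), np.array(i["orientation"])
def ray(c,px):
    K,o,R=c; d=R@np.linalg.solve(K,[px[0],px[1],1]); return o,d/np.linalg.norm(d)
def onz(c,px,z):
    o,d=ray(c,px); return o+d*(z-o[2])/d[2]
def tri(obs):
    A=np.zeros((3,3));b=np.zeros(3);rs=[ray(c,p) for c,p in obs]
    for o,d in rs:
        P=np.eye(3)-np.outer(d,d);A+=P;b+=P@o
    x=np.linalg.solve(A,b)
    return x,[round(float(np.linalg.norm((np.eye(3)-np.outer(d,d))@(x-o))),1) for o,d in rs]
def proj(c,X):
    K,o,R=c; p=K@(R.T@(np.asarray(X,float)-o)); return p[:2]/p[2]
E
python3 - <<'E'
from h import *
s,d=cam("scene"),cam("side")
for n,a,b,z in [("mixer",(322,265),(341,250),60),("counter",(248,191),(248,195),50),("cup",(222,210),(233,220),40),("jar",(336.5,288),(360,264),48),("beaker",(266,236),(281,235),30),("roll",(232,255),(258,258),12),("stamp",(344.6,356.5),(383,322),28),("timerA",(273,216),(277,213),11),("micro",(310,215),(315,195),10),("centr",(243,135),(220,140),100)]:
    print(n,np.round(tri([(s,a),(d,b)])[0]),np.round(onz(s,a,z)),np.round(onz(d,b,z)))
E
```

```text
mixer [ 568. -220.   61.] [ 573. -216.   60.] [ 565. -222.   60.]
counter [523. 193.  37.] [517. 179.  50.] [515. 183.  50.]
cup [403. 133.  47.] [406. 142.  40.] [404. 137.  40.]
jar [ 571. -297.   53.] [ 572. -295.   48.] [ 574. -295.   48.]
beaker [488. -21.  29.] [490. -20.  30.] [484. -24.  30.]
roll [368. -33.  18.] [369. -28.  12.] [371. -29.  12.]
stamp [ 497. -455.   -4.] [ 490. -463.   28.] [ 476. -464.   28.]
timerA [563.  80.  -5.] [557.  67.  11.] [553.  70.  11.]
micro [658. -15.  67.] [672.  15.  10.] [719.  33.  10.]
centr [639. 504.  47.] [611. 431. 100.] [604. 450. 100.]
```

```bash
python3 - <<'E'
from h import *
st=env.state(); print(np.round(st["orientation"],3), st["time_s"])
def down(yaw): # tool x at world yaw angle, z down
    c,s=np.cos(np.radians(yaw)),np.sin(np.radians(yaw)); return np.array([[c,s,0],[s,-c,0],[0,0,-1.]])
for yaw in (180,90,0,-90):
  for p in ((420,190,300),(430,-220,330)):
    q=inverse_kinematics(p,down(yaw)); print(yaw,p,None if q is None else np.round(q))
E
```

```text
[[-0.898  0.44   0.   ]
 [ 0.44   0.898 -0.   ]
 [-0.    -0.    -1.   ]] 2.85
180 (420, 190, 300) [ 24.   1. 107.  -0.  73. -66.]
180 (430, -220, 330) [ -27.    2.  102.   -0.   76. -117.]
90 (420, 190, 300) [ 24.   1. 107.  -0.  73.  24.]
90 (430, -220, 330) [-27.   2. 102.  -0.  76. -27.]
0 (420, 190, 300) [ 24.   1. 107.  -0.  73. 114.]
0 (430, -220, 330) [-27.   2. 102.  -0.  76.  63.]
-90 (420, 190, 300) [  24.    1.  107.   -0.   73. -156.]
-90 (430, -220, 330) [-27.   2. 102.  -0.  76. 153.]
```

```bash
cat >> h.py <<'E'
def down(yaw):
    c,s=np.cos(np.radians(yaw)),np.sin(np.radians(yaw)); return np.array([[c,s,0],[s,-c,0],[0,0,-1.]])
import json
def snap(tag,names=()):
    st=env.state(); im=imaging.capture("wrist"); cv2.imwrite(f"pics/{tag}.png",im[:,:,::-1])
    json.dump({k:np.array(st[k]).tolist() for k in("position","orientation")},open(f"pics/{tag}.json","w"))
    c=cam("wrist",st)
    for n in names:
        print(tag,n,[(np.round(d["position"],1).tolist(),round(d["score"],2)) for d in imaging.look_for(n,"wrist")[:2]])
    return c
def load(tag): return cam("wrist",json.load(open(f"pics/{tag}.json")))
E
python3 - <<'E'
from h import *
N="counter reset_knob reset_grip preset_knob preset_mark specimen_cup timer".split()
env.move_to((440,240,260),down(180)); snap("c1",N)
env.move_linear((430,130,260),vel=250); snap("c2",N)
N="mixer lever_pivot lever_ball idle_tip capillary_jar beaker".split()
env.move_to((430,-150,260),down(180)); snap("m1",N)
env.move_linear((430,-260,260),vel=250); snap("m2",N)
print(env.state()["time_s"])
def vs(a,b,o): cv2.imwrite(o,np.vstack([cv2.imread(a)[60:],cv2.imread(b)[60:]])) 
for k in "cm":
    a=cv2.imread(f"pics/{k}1.png");b=cv2.imread(f"pics/{k}2.png")
    cv2.imwrite(f"pics/{k}12.png",cv2.resize(np.hstack([a,b]),(800,300),interpolation=cv2.INTER_AREA))
E
```

```text
c1 counter [([257.5, 249.3], 0.87)]
c1 reset_knob [([278.5, 245.1], 0.93), ([256.8, 249.9], 0.7)]
c1 reset_grip [([278.1, 241.8], 0.9), ([214.4, 235.5], 0.44)]
c1 preset_knob []
c1 preset_mark [([217.7, 234.5], 0.74)]
c1 specimen_cup [([192.3, 162.0], 0.83)]
c1 timer [([285.0, 356.9], 0.7)]
c2 counter [([328.1, 249.9], 0.86)]
c2 reset_knob [([352.8, 249.9], 0.74), ([51.4, 254.9], 0.36)]
c2 reset_grip [([355.4, 245.2], 0.88)]
c2 preset_knob []
c2 preset_mark [([303.3, 240.5], 0.8)]
c2 specimen_cup [([285.6, 167.2], 0.65), ([302.7, 242.4], 0.33)]
c2 timer [([350.6, 360.7], 0.57)]
m1 mixer [([243.5, 274.2], 0.91)]
m1 lever_pivot [([241.8, 273.7], 0.61)]
m1 lever_ball [([238.5, 310.8], 0.76), ([241.0, 274.4], 0.21)]
m1 idle_tip []
m1 capillary_jar []
m1 beaker [([377.2, 226.9], 0.58), ([242.6, 275.4], 0.39)]
m2 mixer [([317.4, 274.1], 0.75)]
m2 lever_pivot [([320.0, 274.8], 0.94), ([326.1, 310.2], 0.56)]
m2 lever_ball [([326.4, 306.0], 0.65)]
m2 idle_tip [([354.8, 288.2], 0.48)]
m2 capillary_jar [([257.1, 289.5], 0.96)]
m2 beaker [([456.5, 224.5], 0.86)]
7.9833
```

View pics/c12.png

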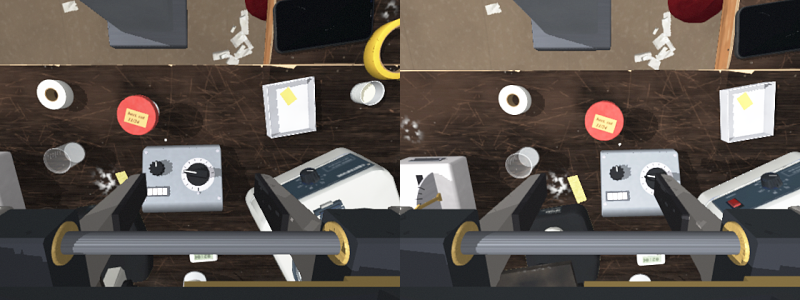

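View pics/m12.png

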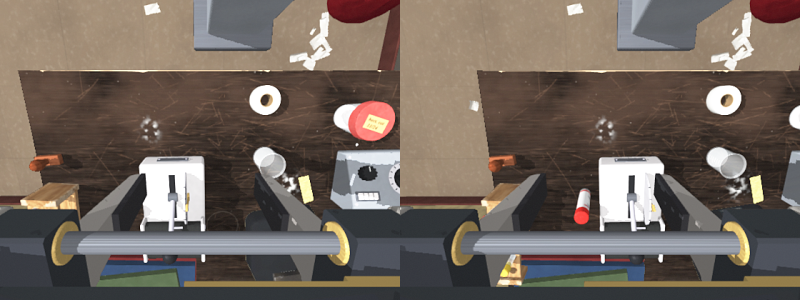

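The combined wrist views are oriented with image right = +y and image down = +x. They show the counter at about (182,180) in the left panel, with the reset bar's white line pointing left of up the slope. They also show the mixer, beaker, cup, label roll, jar and timer (green display, behind the counter). The lever is partly hidden by the hand, so I'll take a view from overhead and one from the side.

```bash
cat >> h.py <<'E'
def viewpose(P,D,t):
    # camera right of target (-y side), looking +y, tool tilted t deg
    a,b=np.sin(np.radians(t)),np.cos(np.radians(t))
    R=np.array([[0,-1,0],[-b,0,a],[-a,0,-b]],float)
    T=np.array(imaging.camera_info("wrist")["hand_eye"])
    c=np.array(P)-D*(R@T[:3,2]); return c-R@T[:3,3],R
E
python3 - <<'E'
from h import *
N="mixer lever_pivot lever_ball speed_lever idle_tip idle_pointer".split()
env.move_to((530,-220,300),down(180)); snap("a1",N)
p,R=viewpose((545,-220,110),320,35); print(p,inverse_kinematics(p,R))
env.move_to(p,R); snap("b1",N)
print(env.state()["time_s"])
a=cv2.imread("pics/a1.png")[80:380,130:430];b=cv2.imread("pics/b1.png")[20:320,130:430]
cv2.imwrite("pics/ab.png",np.hstack([cv2.resize(x,(400,400),interpolation=cv2.INTER_CUBIC) for x in(a,b)]))
E
```

```text
a1 mixer [([291.8, 215.2], 0.81), ([117.4, 153.6], 0.25)]
a1 lever_pivot [([296.2, 210.2], 0.91)]
a1 lever_ball [([292.9, 240.8], 0.58), ([538.2, 90.5], 0.36)]
a1 speed_lever [([295.1, 241.8], 0.73), ([537.3, 89.9], 0.44)]
a1 idle_tip [([316.6, 200.8], 0.63)]
a1 idle_pointer [([554.5, 163.9], 0.64)]
[ 544.64253622 -308.76745225  217.92493345] [-43.5072699   34.25890287  79.30237698  24.59841246  91.97811239
 131.69908933]
b1 mixer [([243.8, 179.1], 0.83)]
b1 lever_pivot [([245.7, 177.0], 0.8)]
b1 lever_ball [([232.0, 223.9], 0.89), ([294.6, 319.7], 0.54)]
b1 speed_lever [([233.7, 220.5], 0.61)]
b1 idle_tip [([283.7, 240.1], 0.61), ([311.9, 252.7], 0.37)]
b1 idle_pointer [([285.4, 231.7], 0.44)]
12.7583
```

View pics/ab.png

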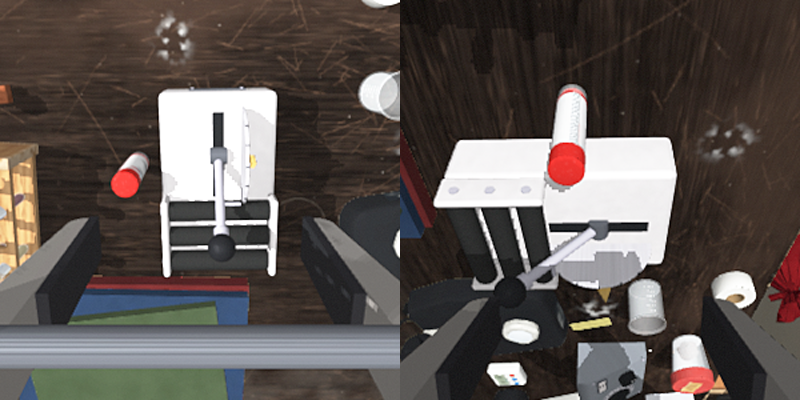

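The left panel (overhead) shows the lever leaning back, with its hub at (218,155) and ball at (221,248). The brass pointer is at (252,162) beside the scale, nearly upright. The right panel (from the right) shows the ball at (511,291), the hub at (599,229), and the brass arrow tip at about (605,303) past the scale. I'll enlarge both for sub-pixel readings.

```bash
python3 - <<'E'
import cv2,numpy as np
a=cv2.imread("pics/a1.png")[140:240,245:345];b=cv2.imread("pics/b1.png")[165:265,205:305]
cv2.imwrite("pics/ab2.png",np.hstack([cv2.resize(x,(400,400),interpolation=cv2.INTER_NEAREST) for x in(a,b)]))
for t in("a1","b1"):
    h=cv2.cvtColor(cv2.imread(f"pics/{t}.png"),cv2.COLOR_BGR2HSV); 
    m=cv2.inRange(h,(15,110,60),(32,255,255)); n,l,s,c=cv2.connectedComponentsWithStats(m)
    print(t,[(s[i].tolist(),np.round(c[i],1).tolist()) for i in range(1,n) if s[i][4]>8 and 200<c[i][0]<350 and 150<c[i][1]<280])
E
```

```text
a1 [([317, 197, 5, 8, 21], [318.7, 199.8])]
b1 [([278, 236, 10, 11, 65], [283.1, 239.7])]
```

View pics/ab2.png

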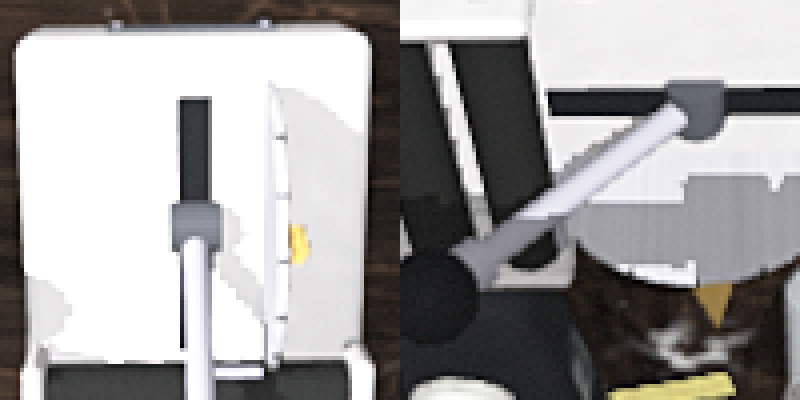

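```bash
cat > fit.py <<'E'
from h import *
from scipy.optimize import least_squares
def M(p,X):
    c,s=np.cos(p[2]),np.sin(p[2]); return np.array([p[0]+c*X[0]-s*X[1],p[1]+s*X[0]+c*X[1],X[2]])
def ball(th): return (-35+100*np.sin(th),0,60+100*np.cos(th))
def tip(ph): return (-35+60*np.sin(ph),30,60+60*np.cos(ph))
A,B=load("a1"),load("b1")
def res(p):
    pa=lambda X:proj(A,M(p,X)); pb=lambda X:proj(B,M(p,X))
    r=[]
    r+=list(pa(ball(p[3]))-(295.8,266)); r+=list(pb(ball(p[3]))-(213.5,237.8))
    r+=list(pb(tip(p[4]))-(284.5,247)); r+=[pa(tip(p[4]))[1]-201.0]
    r+=[pa((-100,0,57))[1]-146.8,pa((-60,-60,57))[0]-249,pa((-60,60,57))[0]-338]
    r+=[pa((p[5],0,60))[0]-293.8,pa((p[5],0,60))[1]-164.5]
    r+=[pb((p[6],0,60))[0]-242.5,pb((p[6],0,60))[1]-190.2,pb((p[7],0,60))[0]-305,pb((p[7],0,60))[1]-190.2]
    r+=list(.5*(pb((-35,0,66))-(279,192)))
    return np.array(r)
s=least_squares(res,[568,-220,0,.6,-.1,-80,0,-80],x_scale=[10,10,.1,.1,.1,10,10,10],loss="soft_l1")
if __name__=="__main__":
    print(np.round(s.x,3),np.degrees(s.x[2:5])); print(np.round(res(s.x),1))
    print("ball",M(s.x,ball(s.x[3])),"goal",M(s.x,ball(s.x[4])),"pivot",M(s.x,(-35,0,60)))
    print(np.sqrt(np.diag(np.linalg.inv(s.jac.T@s.jac)))[:5])
E
python3 fit.py
```

```text
[ 5.79026e+02 -2.01438e+02  8.00000e-03  8.15000e-01 -7.90000e-02
 -7.74600e+01  1.19430e+01 -6.36400e+01] [ 0.45716232 46.68770391 -4.53053816]
[-0.3 -0.3 -0.2  0.1  1.1 -1.1  1.4  0.4  0.6 -0.6 -0.1 -0.   0.   0.6
  0.   0.2  1.2  1.1]
ball [ 616.78691574 -201.1365427   128.59745225] goal [ 536.12788412 -201.78013378  159.68753741] pivot [ 544.02667598 -201.71710808   60.        ]
[0.95048625 0.78176901 0.01390835 0.01817187 0.03378464]
```

```bash
python3 - <<'E'
from fit import *
p=s.x; R=down(180+np.degrees(p[2]))
G=lambda th: M(p,ball(th))-[0,0,19]
fingers.grip(0.6,12)
g=G(p[3])
env.move_to(g+[0,0,110],R)
env.move_linear(g,vel=100)
w0=np.array(env.state()["wrist_force"])
fingers.grip(0,12); st=env.state(); print(st["grip_width"]*92,st["grip_force"],st["wrist_force"],np.round(st["position"],1))
for th in np.linspace(p[3],p[4],8)[1:]:
    env.move_linear(G(th),vel=80)
    print(np.round(th,2),np.round(env.state()["wrist_force"],1))
fingers.grip(0.5); env.move_linear(G(p[4])+[0,0,80],vel=120)
q,Rv=viewpose(M(p,(-35,15,120)),260,35); print(q,inverse_kinematics(q,Rv))
env.move_to(q,Rv); snap("b2",["lever_ball","idle_tip"])
print(env.state()["time_s"],env.state()["wrist_force"])
b=cv2.imread("pics/b2.png")[80:380,130:430]
cv2.imwrite("pics/b2c.png",cv2.resize(b,(600,600),interpolation=cv2.INTER_NEAREST))
E
```

```text
25.01099247608795 12.000204026699066 [-0.24340587  5.24179101  0.95136082] [ 616.9 -200.2  109.8]
0.69 [-0.2  5.6  1.7]
0.56 [-1.6  5.3 -1.1]
0.43 [-1.1  6.  -1.1]
0.3 [-2.4  4.7 -3.2]
0.18 [-2.4  6.  -3.6]
0.05 [-0.5  5.8 -5.6]
-0.08 [-0.7  5.6 -5.3]
[ 543.56753489 -228.95352031  190.04494427] [-38.79877739  31.31505503  88.26679994  26.67407576  84.73058688
 132.89370554]
b2 lever_ball [([280.6, 223.2], 0.77)]
b2 idle_tip [([241.5, 138.7], 0.24), ([302.0, 301.8], 0.2)]
25.9167 [-0.86349037  0.54462413 -0.53108252]
```

View pics/b2c.png

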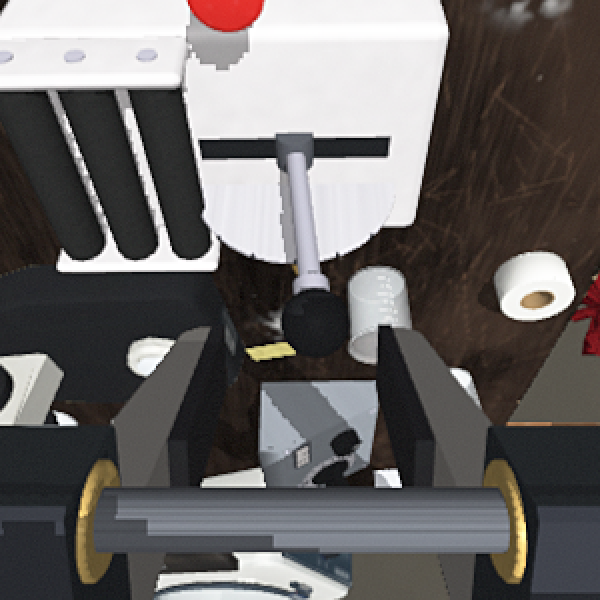

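The lever now stands near the pointer, with its hub at (296,148) and ball at (316,322). The lever hides most of the brass tip, which is at about (296,268). I'll check from straight above the pivot.

```bash
python3 - <<'E'
from fit import *
P=np.array(env.state()["position"])
env.move_linear(P+[0,-40,80],vel=200)
env.move_to((605,-180,250),down(180)); A2=snap("a2",["lever_ball","idle_tip","lever_pivot"])
print(A2[1],env.state()["time_s"])
for n,X in [("ball",ball(s.x[4])),("tip",tip(s.x[4])),("piv",(-35,0,60)),("front",(-100,0,57))]: print(n,proj(A2,M(s.x,X)))
im=cv2.imread("pics/a2.png")
h=cv2.cvtColor(im,cv2.COLOR_BGR2HSV)
m=cv2.inRange(h,(15,110,60),(32,255,255)); n,l,q,c=cv2.connectedComponentsWithStats(m)
print([(q[i].tolist(),np.round(c[i],1).tolist()) for i in range(1,n) if q[i][4]>4])
cv2.imwrite("pics/a2c.png",cv2.resize(im[40:190,215:365],(600,600),interpolation=cv2.INTER_NEAREST))
E
```

```text
a2 lever_ball [([254.2, 138.9], 0.97)]
a2 idle_tip [([291.7, 139.1], 0.66), ([541.4, 129.8], 0.31)]
a2 lever_pivot [([261.6, 161.5], 0.92)]
[ 528.37985719 -180.29024171  418.4517891 ] 30.225
ball [254.28684962 135.66175596]
tip [289.16203807 137.47982116]
piv [261.63649806 140.05238285]
front [260.27388567  79.38900652]
[([286, 135, 5, 14, 62], [287.9, 141.2]), ([24, 139, 94, 157, 6410], [75.2, 212.3]), ([102, 147, 3, 2, 5], [103.2, 147.4]), ([25, 150, 2, 6, 7], [25.1, 152.4]), ([40, 285, 12, 9, 34], [44.6, 289.6]), ([78, 293, 7, 3, 9], [81.1, 294.3]), ([168, 310, 22, 62, 653], [176.0, 341.0]), ([372, 310, 21, 62, 619], [384.0, 340.3]), ([156, 386, 359, 16, 3421], [361.0, 395.4])]
```

View pics/a2c.png

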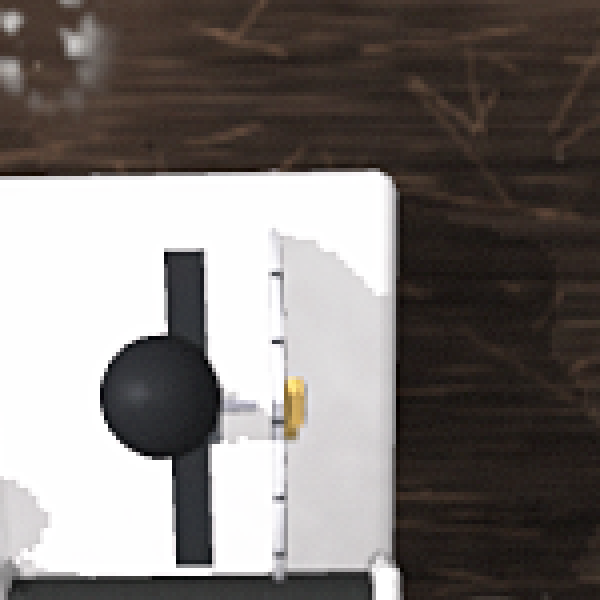

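```bash
cat > fit2.py <<'E'
from fit import M,ball,load,proj,np
from scipy.optimize import least_squares
C={t:load(t) for t in("a1","b1","b2","a2")}; off={"a1":0,"b1":2,"b2":4,"a2":6}
def arrow(ph,r): return (-35+r*np.sin(ph),30,60+r*np.cos(ph))
# params: x,y,yaw, th1(start), th2(now), ph, L(slot half), offsets(8)
def res(p):
    x,y,yaw,t1,t2,ph,L=p[:7]; o=p[7:]; r=[]
    def ob(t,X,u=None,v=None,w=1):
        q=proj(C[t],M(p,X))+o[off[t]:off[t]+2]
        if u is not None: r.append(w*(q[0]-u))
        if v is not None: r.append(w*(q[1]-v))
    s0,s1=(-35-L,0,60),(-35+L,0,60)
    ob("a1",ball(t1),295.8,266); ob("a1",s0,293.8,164.5); ob("a1",(-100,0,57),None,146.8); ob("a1",(-60,-60,57),249); ob("a1",(-60,60,57),338)
    ob("a1",arrow(ph,54),None,200.5)
    ob("b1",ball(t1),213.5,237.8); ob("b1",arrow(ph,60),284.5,247); ob("b1",(-35,0,66),279,192,.7)
    ob("b2",ball(t2),288,241); ob("b2",s0,324.3,153.5); ob("b2",s1,231,153.5); ob("b2",(-35,0,66),277.7,154,.7)
    ob("a2",ball(t2),255,139); ob("a2",s0,261.2,102.5); ob("a2",s1,263.3,180.8); ob("a2",(-100,0,57),None,83); ob("a2",arrow(ph,53),None,142)
    return np.concatenate([r,o/1.5,[(p[2])/.05]])
s=least_squares(res,[579,-201,0,.8,-.08,-.05,46]+[0]*8,x_scale=[10,10,.1,.1,.1,.1,10]+[1]*8,loss="soft_l1")
if __name__=="__main__":
    print(np.round(s.x,3)); print(np.round(res(s.x)[:-9],1))
    cv=np.linalg.inv(s.jac.T@s.jac); print("sd",np.round(np.sqrt(np.diag(cv))[:7],3))
    print("t2-ph deg",np.degrees(s.x[4]-s.x[5]),"+-",np.degrees(np.sqrt(cv[4,4]+cv[5,5]-2*cv[4,5])))
E
python3 fit2.py
```

```text
[ 5.81295e+02 -2.00956e+02  6.00000e-03  7.93000e-01 -8.30000e-02
 -8.30000e-02  4.39340e+01 -8.50000e-02 -2.80000e-01  7.70000e-01
  1.06000e-01 -5.10000e-02  1.00000e-03  8.20000e-02  1.12500e+00]
[-0.1 -0.6  0.  -0.9  0.6  0.7 -0.4  1.3 -0.7  0.4 -0.1 -1.9  0.7  1.
  0.1  0.2 -0.2 -0.7  0.2 -0.2 -0.1  2.3  0.1  0.1  0.1  0.3 -0.2  0.1
 -0.3 -0.9]
sd [1.032 1.06  0.01  0.021 0.007 0.021 0.518]
t2-ph deg 0.02691342871818004 +- 1.1873317517656174
```

The fit puts the lever within about 0.0 ± 1.2° of the pointer, so I'll leave it. Next is the counter.

```bash
python3 - <<'E'
from h import *
R=down(180)
N="counter reset_knob reset_grip preset_knob preset_mark".split()
env.move_linear((420,-120,250),vel=250)
env.move_linear((420,170,240),R,vel=300)
env.move_linear((490,170,200),R,vel=250); snap("d1",N)
env.move_linear((480,220,200),R,vel=250); snap("d2",N)
print(env.state()["time_s"])
a=cv2.imread("pics/d1.png")[120:320,200:400];b=cv2.imread("pics/d2.png")[120:320,150:350]
cv2.imwrite("pics/d12.png",np.hstack([cv2.resize(x,(400,400),interpolation=cv2.INTER_CUBIC) for x in(a,b)]))
E
```

```text
d1 counter [([309.4, 227.5], 0.89)]
d1 reset_knob [([342.8, 221.2], 0.87)]
d1 reset_grip [([346.1, 220.5], 0.66)]
d1 preset_knob [([271.4, 209.8], 0.65)]
d1 preset_mark [([274.0, 212.8], 0.91)]
d2 counter [([271.6, 230.8], 0.56)]
d2 reset_knob []
d2 reset_grip [([293.8, 231.2], 0.63)]
d2 preset_knob [([223.9, 219.9], 0.6), ([2.7, 279.0], 0.26)]
d2 preset_mark [([223.2, 222.1], 0.72)]
33.6917
```

View pics/d12.png

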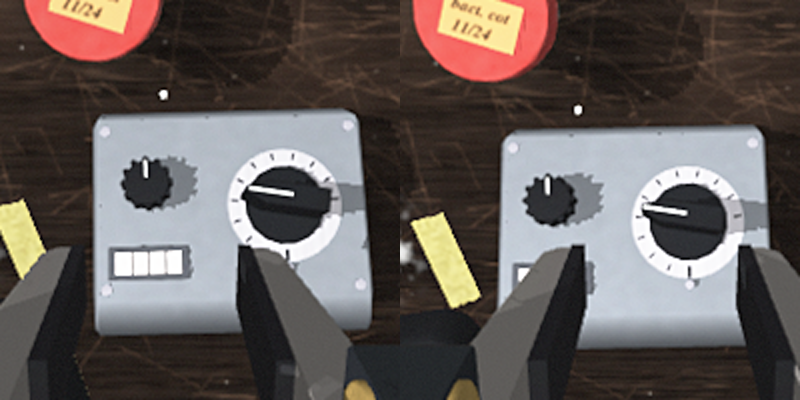

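d12 shows the knob bar with its nose to image left, which is clockwise, about 98° from up-slope. The dial axis is at about (285,205) in the left panel and (688,221) in the right. The preset knob is at (147,185) in the left panel and (549,200) in the right, and the stop stud at (690,285). Next I'll fit the pose and check the clearance to the centrifuge.

```bash
cat > fit3.py <<'E'
from h import *
from scipy.optimize import least_squares
D={t:load(t) for t in("d1","d2")}; off={"d1":0,"d2":2}
t26=np.radians(26); S,Co,Tn=np.sin(t26),np.cos(t26),np.tan(t26)
def axes(p):
    c,s=np.cos(p[2]),np.sin(p[2]); Z=np.array([[c,-s,0],[s,c,0],[0,0,1.]])
    return Z,Z@np.array([Co,0,S]),Z@np.array([0,1.,0]),Z@np.array([-S,0,Co])   # Z, upslope, left, normal
def loc(p,X): return np.array([p[0],p[1],0])+axes(p)[0]@np.asarray(X,float)
def pan(p,u,v,h):  # relative to the knob's axis on the panel: up-slope, left, normal
    _,e,l,n=axes(p); return loc(p,(p[3],p[4],30+(p[3]+55)*Tn))+u*e+v*l+h*n
def bar(p,a,r,h): return pan(p,r*np.cos(a),-r*np.sin(a),h)   # clockwise seen from in front
# x,y,yaw,kx,ky,angle,r0,r1, offsets
def res(p):
    o=p[8:]; r=[]
    def ob(t,X,u=None,v=None,w=1):
        q=proj(D[t],X)+o[off[t]:off[t]+2]
        if u is not None: r.append(w*(q[0]-u))
        if v is not None: r.append(w*(q[1]-v))
    for t,dial,stud,pre,n0,n1,fr,le,ri in [("d1",(342.5,222.5),(344,247),(273.5,212.5),(323.5,213.5),(347.5,216.5),178,(247,230),(382,230)),
                          ("d2",(294,230.5),(295,262.5),(224.5,220),(271.5,223.5),(293.5,226.5),185.5,(201.2,230),(333,230))]:
        ob(t,pan(p,0,0,0),*dial); ob(t,pan(p,-12,-75,16),*pre)
        if t=="d2": ob(t,pan(p,34,0,3.5),*stud)
        ob(t,bar(p,p[5],p[7],34),*n0); ob(t,bar(p,p[5],p[6],34),*n1)
        ob(t,loc(p,(-55,0,27)),None,fr,.7); ob(t,loc(p,(0,-75,50)),le[0],None,.7); ob(t,loc(p,(0,75,50)),ri[0],None,.7)
    return np.concatenate([r,o/1.5,[(p[6])/3,(p[7]-21)/3]])
s=least_squares(res,[520,190,0,0,35,1.7,0,20]+[0]*4,x_scale=[10,10,.1,10,10,.1,5,5]+[1]*4,loss="soft_l1")
p=s.x
E
cat > chk.py <<'E'
from fit3 import *
print(np.round(p,2)); print(np.round(res(p)[:-6],1)); print(np.round(np.sqrt(np.diag(np.linalg.inv(s.jac.T@s.jac)))[:6],3))
print("axis on panel",pan(p,0,0,0))
c1=load("c1"); sc=cam("scene")
a=cv2.imread("pics/c1.png"); b=cv2.imread("pics/scene0.png")
def poly(im,c,P,col): cv2.polylines(im,[np.int32([proj(c,X) for X in P])],True,col,1)
body=[pan(p,u,v,98) for u,v in((-37,-95),(-37,95),(37,95),(37,-95))]
print(np.round(body))
grid=[(x,y,z) for z in(144,) for x in(450,500,550) for y in(300,350,400)]
for im,c in((a,c1),(b,sc)):
    poly(im,c,body,(0,0,255))
    for g in grid: cv2.circle(im,tuple(int(round(v)) for v in proj(c,g)),1,(0,255,0) if g[0]==500 else (255,255,0),-1)
A=cv2.resize(a[150:350,160:560],(800,400),interpolation=cv2.INTER_CUBIC)
B=cv2.resize(b[95:245,170:320],(400,400),interpolation=cv2.INTER_CUBIC)[:200]
B2=cv2.resize(cv2.imread("pics/d2.png")[130:280,200:500],(400,200),interpolation=cv2.INTER_CUBIC)
cv2.imwrite("pics/chk.png",np.vstack([A,np.hstack([B,B2])]))
E
python3 chk.py
```

```text
[ 5.2455e+02  2.0584e+02  4.0000e-02 -8.7900e+00  3.0670e+01  1.7600e+00
  1.5300e+00  2.4310e+01  7.0000e-02 -5.0000e-02 -6.0000e-02 -1.2000e-01]
[ 0.  -0.1 -0.5 -0.8  0.7  0.3 -0.2  0.7 -0.2 -0.1  0.1  0.3  0.2 -0.9
  0.3  0.7 -0.6 -0.4 -0.3  0.2  0.1  0.4 -0.6  0.7]
[1.716 1.49  0.014 1.159 1.081 0.038]
axis on panel [514.57168484 236.14648542  52.53911282]
[[442. 138. 124.]
 [435. 328. 124.]
 [501. 331. 157.]
 [509. 141. 157.]]
```

View pics/chk.png

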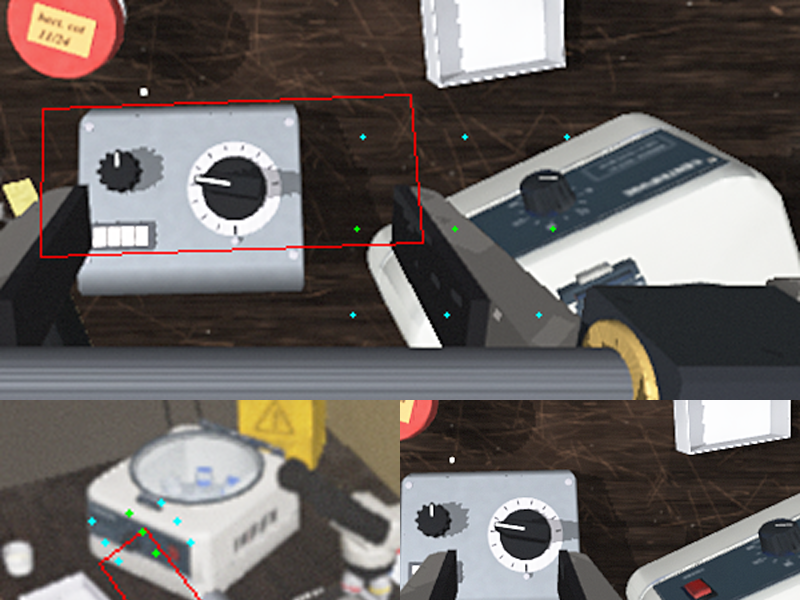

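The fit residuals are under 1 px: knob axis (515,236,53), angle about 1.76 rad. The overlay (red is the underside of the gripper body in the final pose) reaches x > 475 only above z = 144. The centrifuge's near corner lies at x ≥ about 510, so the body clears it.

```bash
cat > turn.py <<'E'
from fit3 import *
_,e,l,n=axes(p)
def pose(a,sg,h=30):
    b=np.cos(a)*e-np.sin(a)*l; y=sg*np.cross(n,b); z=-n
    return pan(p,0,0,h-19),np.column_stack([np.cross(y,z),y,z])
def slim(sg): 
    return [inverse_kinematics(*pose(a,sg)) for a in(p[5],p[5]/2,-.06)]
E
python3 - <<'E'
from turn import *
for sg in(1,-1): print(sg,[None if q is None else np.round(q).tolist() for q in slim(sg)])
print(np.round(env.state()["joint_pos"]))
E
```

```text
1 [[33.0, 20.0, 126.0, -50.0, 17.0, 87.0], [33.0, 20.0, 126.0, -50.0, 17.0, 37.0], [33.0, 20.0, 126.0, -50.0, 17.0, -17.0]]
-1 [[33.0, 20.0, 126.0, -50.0, 17.0, -93.0], [33.0, 20.0, 126.0, -50.0, 17.0, -143.0], [33.0, 20.0, 126.0, -50.0, 17.0, 163.0]]
[ 24.  12. 106.  -0.  61. -66.]
```

```bash
python3 - <<'E'
from turn import *
fingers.grip(0.43,25)
P,R=pose(p[5],1)
env.move_to(P+110*n,R); env.move_linear(P,vel=110)
st=env.state(); print(np.round(st["wrist_force"],1),st["time_s"])
fingers.grip(0,25); st=env.state(); print("w",st["grip_width"]*92,np.round(st["wrist_force"],1),np.round(np.dot(st["torque"],n),2))
for a in np.linspace(p[5],-.06,10)[1:]:
    env.move_linear(*pose(a,1),vel=60) if False else env.move_to(*pose(a,1))
    st=env.state(); print(np.round(a,2),np.round(st["wrist_force"],1),np.round(np.dot(st["torque"],n),3),round(st["grip_width"]*92,1),round(st["time_s"],1))
snap("k1",["reset_knob"])
E
```

```text
[ 0.2  0.1 -0.6] 37.175
w 11.852056826562913 [-4.6  1.6  3.9] 0.08
1.56 [-5.2  1.4  3.8] 0.105 11.9 38.0
1.36 [-5.9  1.4  4.5] 0.035 11.8 38.3
1.15 [-6.5  0.7  4.9] 0.109 11.7 38.6
0.95 [-6.6  3.1  5.2] 0.106 11.8 38.9
0.75 [-6.9  1.2  5.5] 0.108 11.8 39.2
0.55 [-5.9  1.4  4.8] 0.037 12.0 39.5
0.34 [-6.5  2.6  4.5] 0.083 12.2 39.9
0.14 [-6.1  2.4  5.1] 0.072 11.4 40.2
-0.06 [-5.7  1.   4.4] -0.603 12.5 40.5
k1 reset_knob [([280.3, 248.0], 0.59)]
```

The torque jumped to −0.6 N m at the last step, so the knob is on its stop. I'll release, back off and check.

```bash
python3 - <<'E'
from turn import *
fingers.grip(0.43); P,R=pose(-.06,1)
env.move_linear(P+120*n,vel=120); 
env.move_to((480,220,210),down(180)); c=snap("e1",["reset_grip","preset_mark"])
print(env.state()["time_s"],np.round(env.state()["wrist_force"],1))
for a in(0,.15,-.15): print(a,[np.round(proj(c,bar(p,a,r,34)),1).tolist() for r in(1.5,24)])
im=cv2.imread("pics/e1.png"); u,v=np.int32(proj(c,pan(p,10,0,34)))
# white line on the bar: restrict to bright pixels near the bar's axis
g=cv2.cvtColor(im,cv2.COLOR_BGR2GRAY)
k=np.zeros_like(g); cv2.line(k,tuple(np.int32(proj(c,bar(p,0,0,34)))),tuple(np.int32(proj(c,bar(p,0,19,34)))),255,11)
ys,xs=np.where((g>150)&(k>0)); print(len(xs),xs.mean(),ys.mean(),ys.min(),ys.max())
L=cv2.fitLine(np.float32(np.c_[xs,ys]),cv2.DIST_L2,0,.01,.01).ravel(); print("line",L, "pred dir",np.round(np.subtract(proj(c,bar(p,0,24,34)),proj(c,bar(p,0,1.5,34))),1))
cv2.imwrite("pics/e1c.png",np.hstack([cv2.resize(im[150:300,200:350],(400,400)),cv2.resize(im[100:400,0:560],(400,400))]))
E
```

```text
e1 reset_grip [([298.0, 226.6], 0.83)]
e1 preset_mark [([229.0, 218.4], 0.56)]
43.0333 [ 0.  -0.3  0.3]
0 [[297.4, 225.1], [298.5, 247.3]]
0.15 [[297.2, 225.1], [294.9, 247.2]]
-0.15 [[297.6, 225.0], [302.0, 246.9]]
56 297.57142857142856 235.67857142857142 225 247
line [8.5023582e-02 9.9637896e-01 2.9757144e+02 2.3567857e+02] pred dir [ 1.  22.2]
```

View pics/e1c.png

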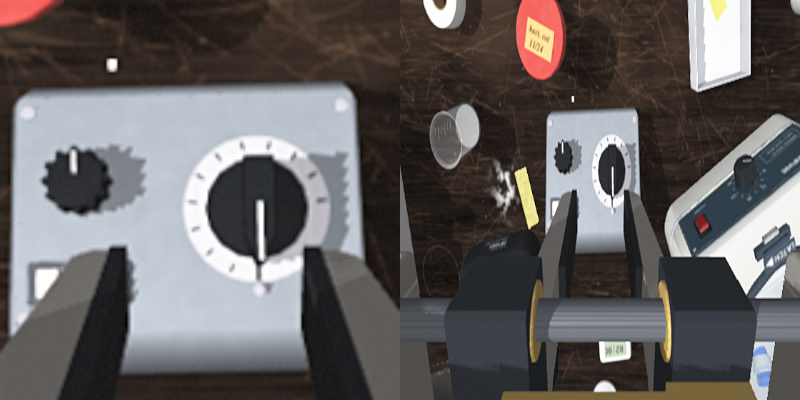

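The white line at (260,230) points straight at the stop stud at (260,288), within about 2° of zero. The preset knob's mark is unchanged and the bystanders are where they were, so I'm handing in.

```bash
python3 -c "
from h import *
print(env.sign_off(), env.state()['time_s'])"
```

```text
the job is handed in; nothing more can be done
the job is handed in; nothing more can be done
```

The job is handed in: the lever is in line with the idle pointer to within my measurement (0° ± 1.2°) and released, and the reset knob is back on its zero stop and released, at about 43 s of the 72 s; the hand-in gave no verdict.

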